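# Lock the carousel wheel on its spindle with a retaining clip

### The arm

A 6-joint arm with a two-finger parallel gripper is mounted at the origin on a cart in front of the work surface, level with it; the furniture and walls round the work are solid. World frame = base frame: x ahead of the robot, y to its left, z up, the work surface at z = 0. Lengths are in m, angles in rad, forces in N, time in s.
With the tool pointing down it reaches from about 0.425 to 0.95 m from the base axis. Payload 3.5 kg.
Tool frame: the origin (TCP) lies between the finger pads; the fingertips stand 14 mm ahead of it and the grasp point (between the pads) lies 5 mm behind it; z points along the fingers, y is the direction in which the jaws open and shut (so a half turn about z gives the same grasp; the last joint's range is limited). The gripper opens to 85 mm and grips with 20 to 120 N. Pads are 22 mm wide; open, the fingers measure 114 mm over their backs; the gripper's body (76 mm by 85 mm) begins 54 mm behind the grasp point. The pads swing forward as they close: fully open they stand 13 mm farther back than shut.
Start: joints at [1.149, 0.286, 1.577, -0, 1.279, -0.15], TCP at [0.181, 0.65, 0.245] pointing down, gripper open.
Joint ranges: [-2.77, 2.77], [-0.9, 2.22], [0.21, 2.48], [-1.53, 4.67], [0.24, 2.81], [-2.84, 2.84]. Speed limits (rad/s): [2.79, 2.79, 3.14, 3.14, 3.14, 3.14].

### API

Orientations are given as a unit quaternion [x, y, z, w].
In Python, from plant import ctrl gives the robot as it stands. The module is installed in compiled form; this text tells all that it offers.
- The arm moves only by the tool servo_tool, never from a script. Its argument "increments" is text: rows parted by semicolons, each of 7 numbers parted by spaces: the turn, a rotation vector about the tool's x, y, z in rad, then the shift along the tool's x, y, z in cm, then the finger opening in cm, from 0 to 8.54. In form: ax ay az dx dy dz claw; .... A call has 1 to 10 rows; each row is the pose to reach, as a shift and turn from the pose commanded when the call began, along the tool's axes at that moment; what a row does not reach only later rows make up. A row lasts 1/12 s, in which the tool goes at most 41.7 mm and 7.16 degrees, less where a joint would pass 70% of its speed; a pose out of reach is approached as far as the arm can. A call with a gripper value outside its range is refused whole. The fingers move at their own pace and stop on an object; "grip_force" is the grip in N (left out, the last holds). Time passes only in rows, so rows that repeat a pose let the fingers close. It gives the time, the measured TCP pose, the force and the opening at its end, in the units of the state.
- ctrl.get_state(): the state, without advancing time (a new reading comes with each control period).
- ctrl.read_camera(name): name is "scene" or "top" or "wrist"; returns (picture, depth): 480x640x3 uint8, red, green, blue; 480x640 float32, m along the optical axis (not along the pixel's ray), 0 where there is no reading.
- ctrl.camera_info(name): a dict with "camera_matrix" (3x3 intrinsics, pixels), "world_to_cam" (4x4, takes a point from world to camera coordinates). Camera axes: x right, y down, z forward; pixel columns grow to the right and rows downward; lengths in m; the calibration is good to about 2 mm. A picture is of the moment at which its call begins: read the wrist's pose just before it. camera_info takes no time and is no camera call; for the wrist camera it gives the pose at the moment of the call.
- ctrl.sign_off(): hands the job in, once; it reports no verdict.
The state is a dict: "time": time; "qpos": joint angles; "dq": joint speeds; "joint_efforts": joint torques, N m; "eef_pos": TCP position; "tcp_rot": TCP orientation; "contact_force": force on the tool from outside, world axes, zero at the start; "wrist_torque": the same for the moment, N m; "opening": opening from 0.0 (shut) to 1.0 (fully open).
Only numpy, scipy, OpenCV 4.12 (cv2) and the standard library are available. Lean on these libraries where they do the work, as an engineer would, in place of code of your own. Each camera call takes 0.05 s, during which the arm holds its last target.

### The job

The wheel of the small bench carousel has ridden up on its spindle and hides the groove near the spindle's end: press the wheel fully down onto its shoulder so that the groove shows. Then pick up the open steel retaining clip by its thumb tab, lay it flat above the wheel and push it sideways into the groove until its jaws snap round the spindle, and let go, leaving it seated. Leave the tape roll and the pad of sticky notes where they lie.

Things in the scene. Friction and masses are not known exactly. Their poses are not given: they have to be found in the camera images.
- groove (a point): Middle of the carousel's spindle groove, on the upright axis, always 64 mm above the bench; z up. The groove is 12 mm high (58 to 70 mm above the bench) with a round bottom of diameter 32 mm: a clip may be pushed in from any side. The fixed carousel has a round grey base, radius 58 mm, 34 mm high.
- spindle_end (a point): Centre of the spindle's flat end, 80 mm above the bench. The spindle's diameter is 44 mm; the part of it above the groove is a collar 10 mm thick.
- wheel_top (a point): Centre of the flat top face of the wheel, a plain aluminium disc, diameter 160 mm, 18 mm thick, with eight black dots near its rim. Home, its top is 58 mm above the bench, level with the groove's lower side; ridden up, it is 72 to 80 mm up and hides the groove. Press it on the flat face anywhere clear of the spindle (30 to 75 mm from the axis).
- clip_eye (a point): Centre of the round eye of the loose retaining clip, half-way through its 8 mm thickness (4 mm above the bench as it lies). Flat dark steel horseshoe 57 mm wide, eye diameter 33 mm; the open mouth faces the clip's +x, z is its upper side. A neck 24 mm wide, 8 mm thick runs to -x, ending 84 mm behind this point. Seated when this point lies on the spindle axis (play about 1 mm).
- clip_mouth (a point): Point midway between the clip's two sprung jaw tips, 11 mm ahead (+x) of the eye, same height and axes. The gap between the tips is 26 mm, narrower than the groove's 32 mm bottom: they spring apart and snap shut behind the spindle with about 8 N of push. The arms' front end is about 20 mm ahead of the eye.
- clip_tab (a point): Centre of the clip's upright black thumb tab, the part to grasp: 16 mm along the clip's x, 24 mm along its y, from 8 to 50 mm above the clip's underside (this point: 30 mm above the underside, 75 mm behind the eye along the clip's -x). Same axes as the eye. The clip weighs about 0.12 kg.
- wheel (a joint): How far the wheel is pressed down, m: 0 = fully up, 0.022 = home on its shoulder. It starts between 0 and 0.008. It slides with stiff friction (about 5 N of push moves it) and stays where it is left; it does not turn.
- tape_roll: Bystander: roll of beige tape lying flat, diameter 100 mm, 25 mm high; origin at the centre of its underside.
- pad: Bystander: pad of yellow sticky notes lying flat, 67x67 mm, 9 mm high; origin at the centre of its underside.

How it is judged:
On the way, in this order (a step that is already met when the one before it is completed fails the run):
1. the wheel is pressed home, the groove shows (value of joint wheel above 0.0195 m), for 0.2 s.
2. the clip lies in the groove, snapped round the spindle (horizontal distance between clip_eye and groove below 0.004 m and z of clip_eye in the frame of groove between -0.005 and 0.005 m), for 0.2 s.
At the end, for the whole second after the job is handed in: The wheel is home (within 2.5 mm), and the released clip rests in the spindle groove: its eye within 4 mm of the spindle axis and within 5 mm of the groove's mid-height, its upper side up within 0.15 rad, at rest (all of step 2 and value of joint wheel above 0.0195 m and angle between clip_eye's own z axis and vertical below 0.15 rad and linear speed of clip below 0.02 m/s); the robot touches nothing.
It fails at once if the tape roll is moved more than 20 mm (distance of tape_roll from where it was at the start of the episode above 0.02 m).
It fails at once if the pad of sticky notes is moved more than 20 mm (distance of pad from where it was at the start of the episode above 0.02 m).
It also fails if it takes over 51 s, if anything falls off the work surface, if the arm or the gripper's body presses on something with over 40 N, if the wrist force passes 120 N, or if a joint passes its speed limit or range.

## Working session

There is one attempt and no reset: what is moved stays moved. The work goes in short steps, Python scripts to look and compute and a tool call to move; the robot and the scene stay as the last step left them, time stands still between calls to the robot, and variables do not carry over. Pictures are saved under pics/ and viewed, and the job is handed in when it is done.

Besides the shell and the picture viewer there is one more tool, called after "Call:" as a command line: name --argument value ..., lists and objects as JSON in quotes. servo_tool: Moves the arm, as the interface text tells. Its arguments: {"type":"object","properties":{"increments":{"type":"string"},"grip_force":{"type":"number"}},"required":["increments"]}

```bash
mkdir -p pics
python3 - <<'E'
from plant import ctrl
import cv2,numpy as np
s=ctrl.get_state();print(s)
for n in("scene","top"):
    im,d=ctrl.read_camera(n);cv2.imwrite(f"pics/{n}0.png",im[:,:,::-1]);np.save(f"pics/{n}0.npy",d);i=ctrl.camera_info(n);print(i)
    np.savez(f"pics/{n}0.npz",im=im,d=d,K=i["camera_matrix"],T=i["world_to_cam"])
E
```

```text
{'time': 0.0, 'qpos': array([ 1.14898238e+00,  2.87196391e-01,  1.57817223e+00, -1.35453482e-05,
        1.27855353e+00, -1.50007029e-01]), 'dq': array([ 1.38293680e-03,  6.89215068e-04, -2.62585519e-03, -4.94157895e-05,
        4.91555202e-04, -3.68040255e-04]), 'joint_efforts': array([ 1.98763279e-03, -4.05980122e+01, -2.92624694e+01,  1.04796317e-05,
        5.71738303e-03, -5.75396584e-07]), 'eef_pos': array([0.18094456, 0.64966017, 0.24392921]), 'tcp_rot': array([ 1.35483461e-01,  9.90778923e-01, -1.11929492e-03, -3.22275420e-04]), 'contact_force': array([0.73039074, 0.0074363 , 0.13840988]), 'wrist_torque': array([ 0.01317496,  0.0004097 , -0.03129153]), 'opening': 0.998460091218538}
{'camera_matrix': array([[622.95121182,   0.        , 320.04855605],
       [  0.        , 622.95121182, 231.09201745],
       [  0.        ,   0.        ,   1.        ]]), 'world_to_cam': array([[ 0.5449137 , -0.83848017, -0.00447908, -0.07939884],
       [-0.59392687, -0.38220104, -0.7079359 ,  0.46450995],
       [ 0.59187831,  0.38842422, -0.70626248,  0.62385987],
       [ 0.        ,  0.        ,  0.        ,  1.        ]])}
{'camera_matrix': array([[624.51015243,   0.        , 319.8216845 ],
       [  0.        , 624.51015243, 245.40662983],
       [  0.        ,   0.        ,   1.        ]]), 'world_to_cam': array([[-0.0428619 , -0.99906778,  0.00514158,  0.23178098],
       [-0.97557995,  0.04074348, -0.21583264,  0.53766822],
       [ 0.21542195, -0.01426702, -0.97641684,  0.88241116],
       [ 0.        ,  0.        ,  0.        ,  1.        ]])}
```

View pics/scene0.png

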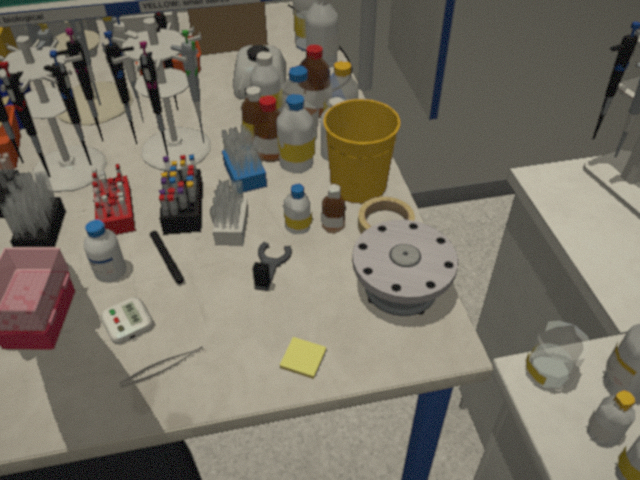

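View pics/top0.png

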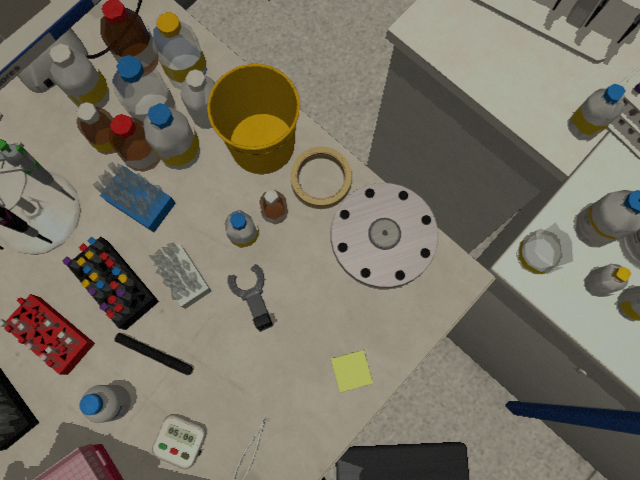

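```bash
cat > h.py <<'E'
import numpy as np,cv2
def ray(K,T,px,z):
    "pixel(s)->world at plane z"
    px=np.atleast_2d(px).astype(float)
    R=T[:3,:3];t=T[:3,3];c=-R.T@t
    dv=(np.c_[px,np.ones(len(px))]@np.linalg.inv(K).T)@R
    return c+dv*((z-c[2])/dv[:,2])[:,None]
def proj(K,T,P):
    P=np.atleast_2d(P);q=P@T[:3,:3].T+T[:3,3];q=q@K.T;return q[:,:2]/q[:,2:]
def cloud(K,T,d):
    v,u=np.mgrid[:d.shape[0],:d.shape[1]]
    c=np.stack([(u-K[0,2])/K[0,0]*d,(v-K[1,2])/K[1,1]*d,d],-1)
    return (c-T[:3,3])@T[:3,:3]
E
python3 - <<'E'
from h import *
D={n:np.load(f"pics/{n}0.npz") for n in("top","scene")}
t=D["top"];W=cloud(t["K"],t["T"],t["d"])
for n,u,v in[("wheel",360,250),("wheel2",400,200),("spindle",384,234),("bench",300,400),("tab",262,322),("neck",256,302),("clipL",232,283),("tape",297,180),("pad",352,370),("bottleblue",238,218),("brown",272,200),("bucket",254,72),("rack",180,270)]:
    print(n,W[v,u].round(4))
for n in D:
    t=D[n];im=t["im"];x=(215,255,75,85) if n=="top" else (240,235,65,60)
    c=im[x[1]:x[1]+x[3],x[0]:x[0]+x[2],::-1];cv2.imwrite(f"pics/crop_{n}.png",cv2.resize(c,None,fx=7,fy=7,interpolation=cv2.INTER_CUBIC))
# spindle & wheel fits
t=D["top"];W=cloud(t["K"],t["T"],t["d"]);x,y,z=W[...,0],W[...,1],W[...,2]
m=(z>.06)&(z<.09);m[:170]=0;m[:,:325]=0;m[:,445:]=0;m[300:]=0
mm=m.astype(np.uint8)
cs=max(cv2.findContours(mm,0,1)[0],key=cv2.contourArea)[:,0]
zt=np.median(z[m]);P=ray(t["K"],t["T"],cs,zt);(cx,cy),r=cv2.minEnclosingCircle(P[:,:2].astype(np.float32));A=np.c_[2*P[:,:2],np.ones(len(P))];s=np.linalg.lstsq(A,(P[:,:2]**2).sum(1),rcond=None)[0]
print(zt,cx,cy,r,s[:2],np.sqrt(s[2]+s[0]**2+s[1]**2))
E
```

```text
wheel [0.5335 0.1503 0.0769]
wheel2 [0.6076 0.0859 0.0768]
spindle [0.5552 0.1138 0.0812]
bench [0.321  0.2483 0.0008]
tab [0.4364 0.299  0.051 ]
neck [0.4722 0.3113 0.0072]
clipL [0.504  0.3484 0.0054]
tape [0.6623 0.2402 0.0261]
pad [0.362  0.1676 0.0098]
bottleblue [0.5849 0.3269 0.0943]
brown [0.6124 0.2771 0.0872]
bucket [0.7965 0.2957 0.1317]
rack [0.5143 0.4144 0.0788]
0.07646488443660009 0.5557407736778259 0.11428231000900269 0.08087940514087677 [0.55589671 0.11393464] 0.0793636270331384
```

Run:
```python
from h import *
t=np.load("pics/top0.npz");c=t["im"][200:270,350:420,::-1];cv2.imwrite("pics/crop_sp.png",cv2.resize(c,None,fx=8,fy=8,interpolation=cv2.INTER_CUBIC))
```

```text
(no output)
```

View pics/crop_top.png

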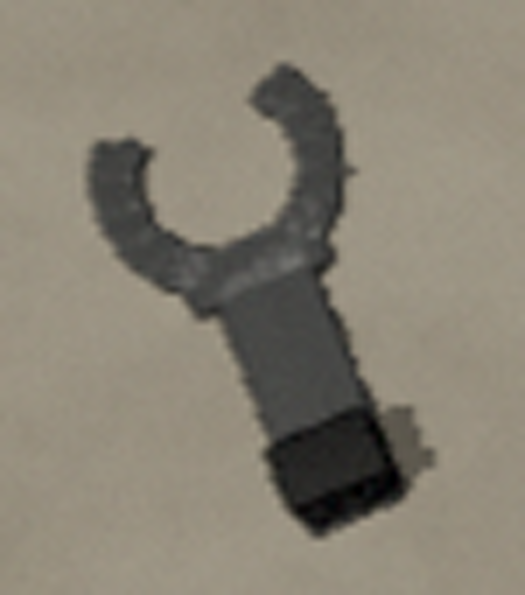

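View pics/crop_sp.png

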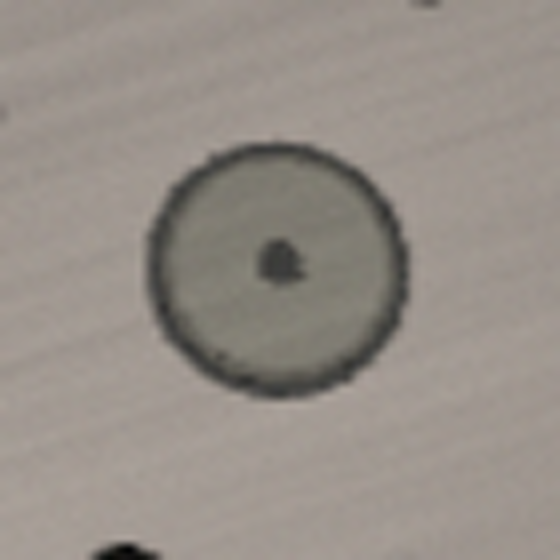

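```bash
cat > fit.py <<'E'
from h import *
from scipy.optimize import minimize
def parts():
    a=np.linspace(np.radians(52),np.radians(308),40)
    ro=np.c_[28.5*np.cos(a),28.5*np.sin(a)];ri=np.c_[16.5*np.cos(a[::-1]),16.5*np.sin(a[::-1])]
    out=[]
    for i in range(39):
        q=np.r_[ro[i:i+2],ri[38-i:40-i]];out.append((q/1e3,-.004,.004))
    out.append((np.array([[-20,-12],[-84,-12],[-84,12],[-20,12]])/1e3,-.004,.004))
    out.append((np.array([[-67,-12],[-83,-12],[-83,12],[-67,12]])/1e3,.004,.046))
    return out
PT=parts()
def render(K,T,x,y,th,z,box,S=4):
    u0,v0,w,h=box;im=np.zeros((h*S,w*S),np.uint8);c,s=np.cos(th),np.sin(th);R=np.array([[c,s],[-s,c]])
    for q,a,b in PT:
        p=q@R+[x,y];P=np.r_[np.c_[p,np.full(len(p),z+a)],np.c_[p,np.full(len(p),z+b)]]
        uv=((proj(K,T,P)+.5-[u0,v0])*S)
        cv2.fillConvexPoly(im,cv2.convexHull((uv*16-8).astype(np.int32)),255,shift=4)
    return cv2.resize(im,(w,h),interpolation=cv2.INTER_AREA)/255.
def fit(views,x0,z):
    # views: list of K,T,mask(0..1 float),box
    def f(p):
        return sum(np.abs(render(K,T,p[0],p[1],p[2],z,b)-m).sum() for K,T,m,b in views)
    best=minimize(f,x0,method="Nelder-Mead",options=dict(initial_simplex=np.array([x0,np.add(x0,[.006,0,0]),np.add(x0,[0,.006,0]),np.add(x0,[0,0,.15])]),xatol=1e-5,fatol=.01))
    return best.x,best.fun
E
python3 - <<'E'
from fit import *
V=[]
for n,b in(("top",(215,255,65,85)),("scene",(245,235,55,60))):
    t=np.load(f"pics/{n}0.npz");g=t["im"][b[1]:b[1]+b[3],b[0]:b[0]+b[2]].astype(float).mean(2)
    m=np.clip((120-g)/20+.5,0,1) 
    print(np.percentile(g,[5,20,50,90]));V.append((t["K"],t["T"],m,b))
for v in(V,V[:1],V[1:]):
    x,f=fit(v,[.503,.325,.3],.004);print(x.round(4),f)
x,f=fit(V,[.503,.325,.3],.004)
for i,(K,T,m,b) in enumerate(V):
    r=render(K,T,*x,.004,b);cv2.imwrite(f"pics/f{i}.png",cv2.resize(np.dstack([r,m,m])*255,None,fx=6,fy=6))
t=np.load("pics/top0.npz");print(ray(t["K"],t["T"],[384.5,232.7],.08))
E
```

```text
[ 56.          88.93333333 140.66666667 145.        ]
[ 21.          72.66666667 157.         163.66666667]
[0.5089 0.3272 0.3696] 249.53627450980392
[0.5091 0.3269 0.3686] 149.9392156862745
[0.5088 0.3274 0.3718] 93.65980392156862
[[0.55738548 0.11283979 0.08      ]][ WARN:0@4.209] global loadsave.cpp:1063 imwrite_ Unsupported depth image for selected encoder is fallbacked to CV_8U.
```

View pics/f0.png

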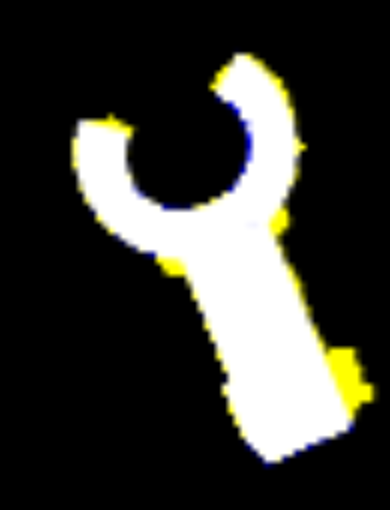

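View pics/f1.png

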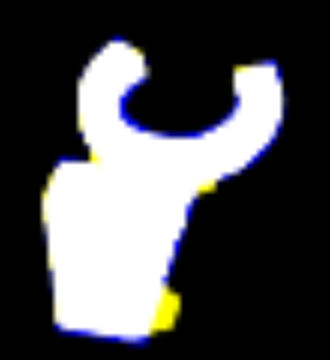

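```bash
cat > mv.py <<'E'
import numpy as np
from scipy.spatial.transform import Rotation as Ro
from plant import ctrl
def target_R(jaw):  # tool z down, y along jaw yaw
    y=np.array([np.cos(jaw),np.sin(jaw),0]);z=np.array([0,0,-1.]);x=np.cross(y,z);return Ro.from_matrix(np.c_[x,y,z])
def plan(p,jaw,ref=None):
    s=ctrl.get_state();R=Ro.from_quat(s["tcp_rot"]);q=s["eef_pos"]
    if ref is not None: q,R=np.array(ref[:3]),target_R(ref[3])
    d=R.inv().apply(np.array(p)-q)*100;w=(R.inv()*target_R(jaw)).as_rotvec()
    y=R.as_matrix()[:,1]
    print("pos",s["eef_pos"].round(4),"jaw",np.arctan2(y[1],y[0]).round(3),"F",s["contact_force"].round(1),"t",round(s["time"],2),"open",round(s["opening"],3),"q",s["qpos"].round(2))
    print("ROW  %.3f %.3f %.3f  %.2f %.2f %.2f"%(*w,*d))
E
python3 -c "
from mv import *
plan([.517,.152,.14],.369)"
python3 - <<'E'
from h import *
# spindle from scene: center of disc at z=.08
t=np.load("pics/scene0.npz");c=t["im"][230:275,380:430,::-1];cv2.imwrite("pics/sps.png",cv2.resize(c,None,fx=10,fy=10,interpolation=cv2.INTER_CUBIC))
print(proj(t["K"],t["T"],[[.5574,.1128,.08],[.5557,.114,.08]]))
E
```

```text
pos [0.1809 0.6497 0.2441] jaw 1.299 F [-0.4  0.7  0.2] t 0.1 open 1.001 q [ 1.15  0.29  1.58  0.    1.28 -0.15]
ROW  -0.002 0.001 0.930  -45.74 -38.90 10.47
[[405.70290962 253.40497924]
 [404.47212343 253.78275815]]
```

View pics/sps.png

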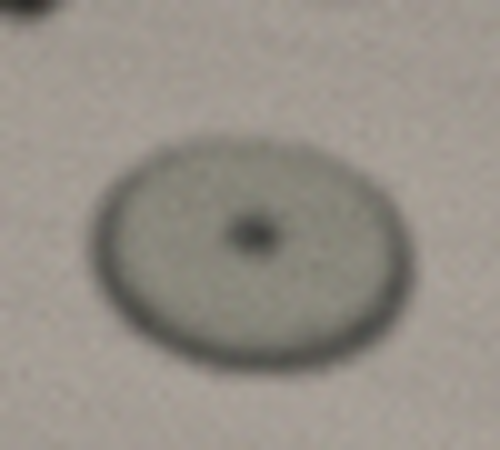

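Call:
servo_tool --increments "0 0 0.93 -45.7 -38.9 8 0; 0 0 0.93 -45.7 -38.9 8 0; 0 0 0.93 -45.7 -38.9 8 0; 0 0 0.93 -45.7 -38.9 8 0; 0 0 0.93 -45.7 -38.9 8 0; 0 0 0.93 -45.7 -38.9 8 0; 0 0 0.93 -45.7 -38.9 8 0; 0 0 0.93 -45.7 -38.9 8 0; 0 0 0.93 -45.7 -38.9 8 0; 0 0 0.93 -45.7 -38.9 8 0" --grip_force 40

```text
time: 0.93
eef_pos: [0.4126, 0.306, 0.1897]
tcp_rot: [0.565, 0.825, -0.0, -0.0]
contact_force: [0.7, 0.4, 1.1]
opening: 0.003
```

```bash
python3 -c "
from mv import *
plan([.517,.152,.11],.369)"
```

```text
pos [0.4126 0.306  0.1897] jaw 0.369 F [0.7 0.4 1.1] t 0.93 open 0.003 q [ 0.44 -0.02  2.02  0.    1.14  0.07]
ROW  -0.000 -0.000 0.000  -18.13 4.18 7.97
```

Call:
servo_tool --increments "0 0 0 -18.1 4.2 8 0; 0 0 0 -18.1 4.2 8 0; 0 0 0 -18.1 4.2 8 0; 0 0 0 -18.1 4.2 8 0; 0 0 0 -18.1 4.2 8 0; 0 0 0 -18.1 4.2 8 0; 0 0 0 -18.1 4.2 8 0; 0 0 0 -18.1 4.2 8 0"

```text
time: 1.6
eef_pos: [0.5163, 0.1543, 0.11]
tcp_rot: [0.566, 0.825, -0.0, -0.001]
contact_force: [0.3, 0.6, -0.2]
opening: -0.004
```

```bash
python3 -c "
from mv import *
plan([.517,.152,.072],.369)"
```

```text
pos [0.5163 0.1543 0.11  ] jaw 0.368 F [ 0.3  0.6 -0.2] t 1.6 open -0.004 q [ 0.1   0.14  2.01  0.    0.99 -0.27]
ROW  -0.001 -0.001 -0.001  -0.24 -0.02 3.80
```

Call:
servo_tool --increments "0 0 0 0 0 0.8 0; 0 0 0 0 0 1.5 0; 0 0 0 0 0 2 0; 0 0 0 0 0 2.5 0; 0 0 0 0 0 2.9 0; 0 0 0 0 0 3.3 0; 0 0 0 0 0 3.6 0; 0 0 0 0 0 3.7 0; 0 0 0 0 0 3.7 0"

```text
time: 2.35
eef_pos: [0.5163, 0.1549, 0.0731]
tcp_rot: [0.565, 0.825, -0.0, -0.0]
contact_force: [-0.9, 0.0, 1.3]
opening: 0.004
```

Call:
servo_tool --increments "0 0 0 0 0 0.1 0; 0 0 0 0 0 0.2 0; 0 0 0 0 0 0.3 0; 0 0 0 0 0 0.3 0"

```text
time: 2.68
eef_pos: [0.5165, 0.1548, 0.072]
tcp_rot: [0.565, 0.825, -0.0, -0.001]
contact_force: [-6.6, 0.8, 11.9]
opening: 0.001
```

Run:
```python
from plant import ctrl
import cv2,numpy as np
im,d=ctrl.read_camera("scene");i=ctrl.camera_info("scene");c=im[200:330,330:480,::-1];cv2.imwrite("pics/s1.png",cv2.resize(c,None,fx=5,fy=4.5,interpolation=cv2.INTER_CUBIC))
from h import *
W=cloud(i["camera_matrix"],i["world_to_cam"],d)
for u,v in[(430,240),(440,260),(380,280),(410,285),(405,253)]:print(W[v,u].round(4))
```

```text
[0.625  0.1021 0.0566]
[0.5911 0.0691 0.0601]
[0.5084 0.1281 0.0569]
[0.5229 0.0855 0.0582]
[0.5583 0.1144 0.0791]
```

View pics/s1.png

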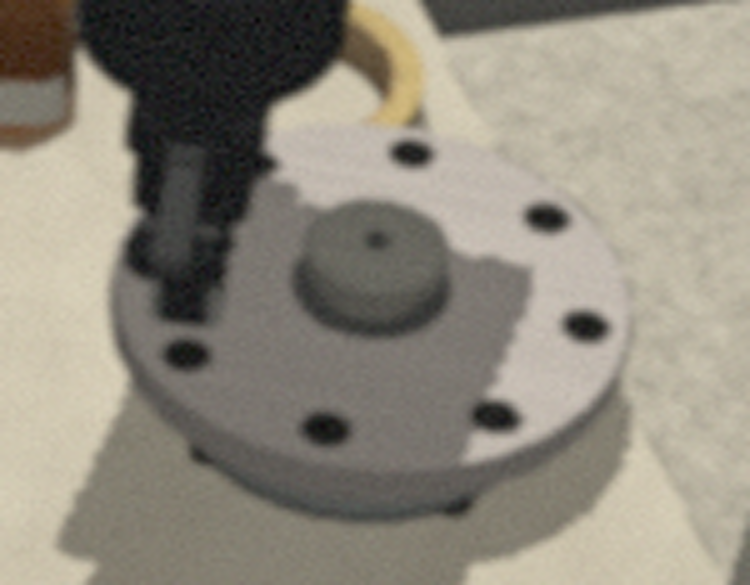

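```bash
python3 -c "
from mv import *
plan([.517,.152,.12],.369)
plan([.439,.300,.12],.369)"
```

```text
pos [0.5165 0.1549 0.072 ] jaw 0.369 F [-7.4  2.3 12.5] t 2.73 open -0.0 q [ 0.1   0.2   2.03  0.    0.91 -0.27]
ROW  -0.001 -0.001 0.000  -0.28 -0.06 -4.80
pos [0.5165 0.1549 0.072 ] jaw 0.369 F [-7.4  2.3 12.5] t 2.73 open -0.0 q [ 0.1   0.2   2.03  0.    0.91 -0.27]
ROW  -0.001 -0.001 0.000  16.34 -2.00 -4.78
```

Call:
servo_tool --increments "0 0 0 0 0 -3 0; 0 0 0 0 0 -5 0; 0 0 0 16.3 -2 -5 5; 0 0 0 16.3 -2 -5 5; 0 0 0 16.3 -2 -5 5; 0 0 0 16.3 -2 -5 5; 0 0 0 16.3 -2 -5 5; 0 0 0 16.3 -2 -5 5; 0 0 0 16.3 -2 -5 5"

```text
time: 3.48
eef_pos: [0.4394, 0.299, 0.12]
tcp_rot: [0.565, 0.825, -0.0, 0.0]
contact_force: [0.2, -0.9, 0.9]
opening: 0.585
```

Run:
```python
from mv import *
plan([.439,.300,.028],.369)
from fit import *
i=ctrl.camera_info("wrist");im,d=ctrl.read_camera("wrist");K,T=i["camera_matrix"],i["world_to_cam"]
print(proj(K,T,[[.509,.327,.008],[.439,.300,.05],[.439,.3,.008]]))
cv2.imwrite("pics/w1.png",im[:,:,::-1])
```

```text
pos [0.4394 0.299  0.12  ] jaw 0.37 F [ 0.2 -0.9  0.9] t 3.48 open 0.585 q [ 0.41  0.11  2.03 -0.    1.    0.04]
ROW  0.000 0.001 0.001  0.12 -0.00 9.20
[[421.72860856 240.18594851]
 [318.47726163 261.54672239]
 [318.2741518  239.95001357]]
```

View pics/w1.png

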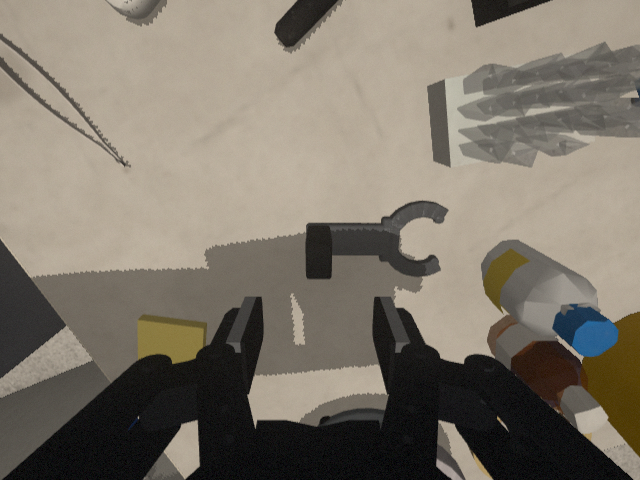

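Call:
servo_tool --increments "0 0 0 0.1 0 3 5; 0 0 0 0.1 0 6 5; 0 0 0 0.1 0 8 5; 0 0 0 0.1 0 9.2 5; 0 0 0 0.1 0 9.2 5; 0 0 0 0.1 0 9.2 1; 0 0 0 0.1 0 9.2 1; 0 0 0 0.1 0 9.2 1; 0 0 0 0.1 0 9.2 1; 0 0 0 0.1 0 9.2 1" --grip_force 60

```text
time: 4.37
eef_pos: [0.4404, 0.3005, 0.0302]
tcp_rot: [0.565, 0.825, 0.002, 0.001]
contact_force: [0.1, -1.1, 4.7]
opening: 0.181
```

Call:
servo_tool --increments "0 0 0 0 0 0 0.5; 0 0 0 0 0 0 0.5; 0 0 0 0 0 0 0.5"

```text
time: 4.62
eef_pos: [0.4405, 0.3005, 0.0302]
tcp_rot: [0.565, 0.825, 0.001, 0.001]
contact_force: [1.4, -1.0, 5.2]
opening: 0.177
```

Run:
```python
from mv import *
plan([.439,.300,.12],.369)
from fit import *
im,d=ctrl.read_camera("wrist");cv2.imwrite("pics/w2.png",im[:,:,::-1])
```

```text
pos [0.4405 0.3005 0.0302] jaw 0.369 F [ 1.4 -1.   5.2] t 4.62 open 0.177 q [ 0.41  0.26  2.05 -0.    0.82  0.04]
ROW  0.004 0.000 0.000  0.00 -0.12 -8.98
```

View pics/w2.png

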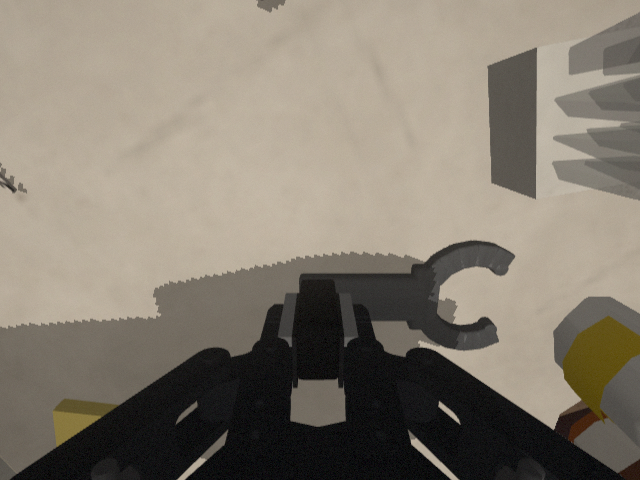

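Call:
servo_tool --increments "0 0 0 0 0 -2 0.5; 0 0 0 0 0 -5 0.5; 0 0 0 0 0 -8 0.5; 0 0 0 0 0 -10 0.5; 0 0 0 0 0 -10 0.5; 0 0 0 0 0 -10 0.5"

```text
time: 5.17
eef_pos: [0.4393, 0.3003, 0.1293]
tcp_rot: [0.565, 0.825, 0.001, 0.001]
contact_force: [-0.8, 0.5, -1.4]
opening: 0.178
```

Run:
```python
from mv import *
plan([.44,.300,.13],.369)
a=-.6
plan([.557-.130*np.cos(a),.1135-.130*np.sin(a),.13],a)
```

```text
pos [0.4393 0.3003 0.1293] jaw 0.369 F [-0.8  0.5 -1.4] t 5.17 open 0.178 q [0.41 0.1  2.02 0.   1.02 0.04]
ROW  0.003 -0.000 0.000  -0.06 0.05 -0.07
pos [0.4393 0.3003 0.1293] jaw 0.369 F [-0.8  0.5 -1.4] t 5.17 open 0.178 q [0.41 0.1  2.02 0.   1.02 0.04]
ROW  0.002 -0.001 0.969  -10.96 -3.12 -0.08
```

Call:
servo_tool --increments "0 0 0.12 -1.4 -0.4 0 0.5; 0 0 0.24 -2.8 -0.8 0 0.5; 0 0 0.36 -4.2 -1.2 0 0.5; 0 0 0.48 -5.6 -1.6 0 0.5; 0 0 0.6 -7 -2 0 0.5; 0 0 0.72 -8.4 -2.4 0 0.5; 0 0 0.84 -9.8 -2.8 0 0.5; 0 0 0.97 -11 -3.1 0 0.5; 0 0 0.97 -11 -3.1 0 0.5; 0 0 0.97 -11 -3.1 0 0.5"

```text
time: 6.0
eef_pos: [0.4484, 0.1858, 0.1262]
tcp_rot: [0.884, 0.467, -0.002, -0.001]
contact_force: [-1.1, 0.2, -0.3]
opening: 0.178
```

Run:
```python
from mv import *
a=-.6
plan([.557-.130*np.cos(a),.1135-.130*np.sin(a),.13],a)
from h import *
for n in("top","scene","wrist"):
    i=ctrl.camera_info(n);im,d=ctrl.read_camera(n);np.savez(f"pics/{n}2.npz",im=im,d=d,K=i["camera_matrix"],T=i["world_to_cam"]);cv2.imwrite(f"pics/{n}2.png",im[:,:,::-1])
t=np.load("pics/top2.npz")["im"][190:340,260:440,::-1];s=np.load("pics/scene2.npz")["im"][190:330,260:440,::-1]
cv2.imwrite("pics/b2.png",np.vstack([cv2.resize(a,(400,300),interpolation=cv2.INTER_CUBIC) for a in (t,s)]))
```

```text
pos [0.4484 0.1858 0.1262] jaw -0.6 F [-1.1  0.2 -0.3] t 6.0 open 0.178 q [0.18 0.   2.13 0.   1.01 0.78]
ROW  -0.003 0.002 -0.000  0.17 0.05 -0.38
```

View pics/b2.png

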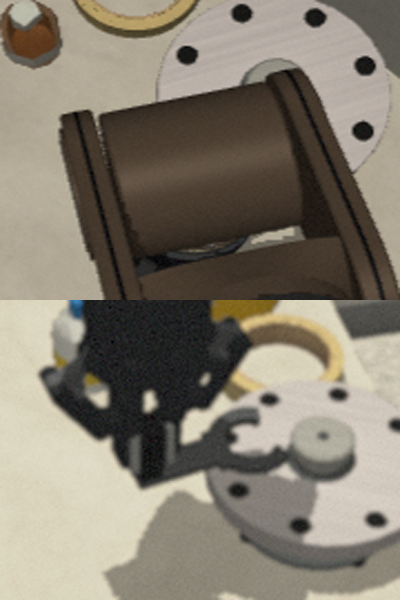

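View pics/wrist2.png

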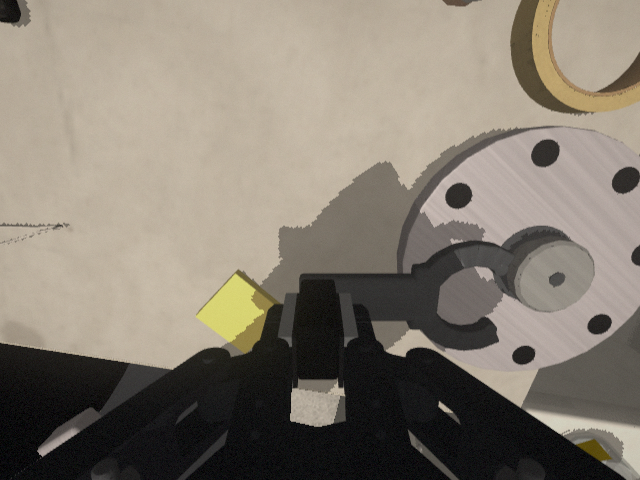

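```bash
cat > rel.py <<'E'
from h import *
from scipy.optimize import least_squares
def circ(P):
    A=np.c_[2*P,np.ones(len(P))];s=np.linalg.lstsq(A,(P**2).sum(1),rcond=None)[0];return s[0],s[1],np.sqrt(s[2]+s[0]**2+s[1]**2)
def sub(K,T,gray,c,zs,r,angs,sign):
    # find radial edges about world guess c at plane z; returns world edge pts
    out=[]
    rr=np.arange(r-.006,r+.006,.0002)
    for a in angs:
        P=np.c_[c[0]+rr*np.cos(a),c[1]+rr*np.sin(a),np.full(len(rr),zs)]
        uv=proj(K,T,P).astype(np.float32)
        g=cv2.remap(gray,uv[:,0].reshape(1,-1),uv[:,1].reshape(1,-1),cv2.INTER_LINEAR)[0]
        g=np.convolve(g,np.ones(5)/5,'same');e=np.gradient(g)[6:-6]*sign
        k=e.argmax();out.append((P[6+k,0],P[6+k,1],e[k]))
    return np.array(out)
E
python3 - <<'E'
from rel import *
t=np.load("pics/wrist2.npz");K,T=t["K"],t["T"];W=cloud(K,T,t["d"])
for n,u,v in[("neck",390,297),("ringback",424,300),("armL",470,252),("armR",470,338),("tipR",488,334),("spindle",570,265),("spindle2",540,290),("wheel",470,200),("tabtop",320,300)]:print(n,W[v,u].round(4))
i=np.array([[320.,290.]]);print("dot",ray(K,T,[[556.5,279]],.08))
E
python3 - <<'E'
import cv2,numpy as np
t=np.load("pics/wrist2.npz");c=t["im"][225:365,400:610,::-1];cv2.imwrite("pics/wc2.png",cv2.resize(c,None,fx=3.8,fy=3.8,interpolation=cv2.INTER_CUBIC))
E
```

```text
neck [0.4789 0.1677 0.104 ]
ringback [0.4917 0.1573 0.1044]
armL [0.5209 0.1676 0.1052]
armR [0.5004 0.1257 0.1046]
tipR [0.509  0.1221 0.1037]
spindle [0.5667 0.1161 0.0799]
spindle2 [0.5474 0.111  0.0797]
wheel [0.5435 0.1694 0.0576]
tabtop [0.4565 0.1951 0.1259]
dot [[0.55746484 0.1124473  0.08      ]]
```

View pics/wc2.png

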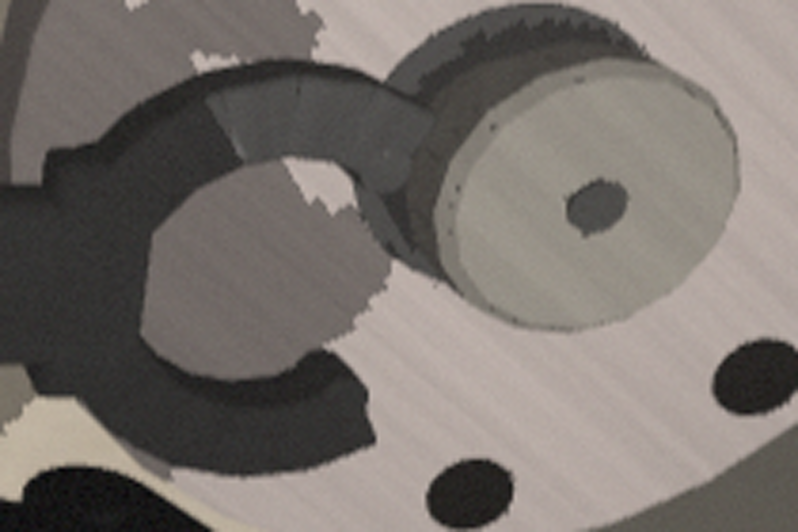

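```bash
cat > ov.py <<'E'
from h import *
import sys
def overlay(K,T,im,eye,th,z,sp,box,f,out):
    c,s=np.cos(th),np.sin(th);a=np.linspace(.9,5.4,80)
    g=cv2.resize(im[box[1]:box[1]+box[3],box[0]:box[0]+box[2],::-1],None,fx=f,fy=f,interpolation=cv2.INTER_CUBIC)
    def dr(P,col,cl=False):
        q=((proj(K,T,P)-box[:2]+.5)*f).astype(int);cv2.polylines(g,[q],cl,col,1)
    for r in(.0165,.0285): dr(np.c_[eye[0]+r*np.cos(a+th),eye[1]+r*np.sin(a+th),np.full(80,z)],(0,255,0))
    for sy in(-.012,.012):dr(np.array([[eye[0]-c*l-s*sy,eye[1]-s*l+c*sy,z] for l in(.027,.084)]),(0,255,0))
    b=np.linspace(0,6.28,80);dr(np.c_[sp[0]+.022*np.cos(b),sp[1]+.022*np.sin(b),np.full(80,.08)],(0,0,255))
    cv2.imwrite(out,g)
E
python3 - <<'E'
from ov import *
t=np.load("pics/wrist2.npz")
overlay(t["K"],t["T"],t["im"],(.5103,.1435),-.6,.104,(.5574,.1126),(380,215,230,150),3.4,"pics/ov2.png")
E
```

```text
(no output)
```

View pics/ov2.png

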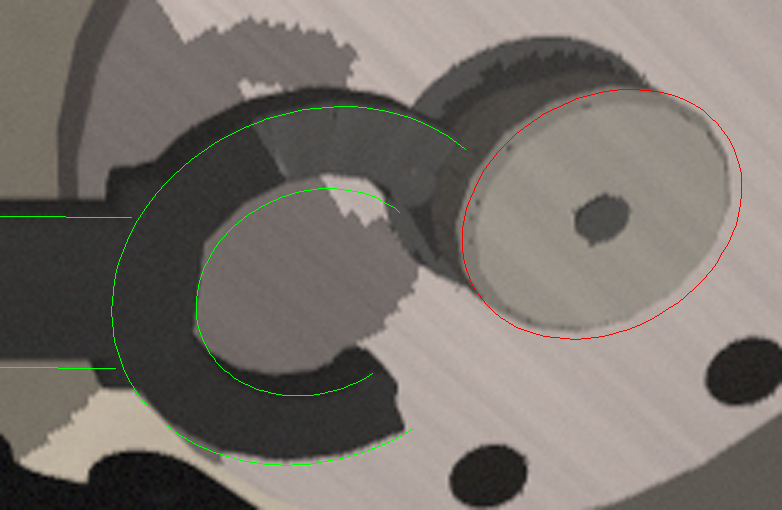

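Run:
```python
from fit import *
t=np.load("pics/wrist2.npz");K,T=t["K"],t["T"];b=(380,215,160,150);f=5
g=cv2.resize(t["im"][b[1]:b[1]+b[3],b[0]:b[0]+b[2],::-1],None,fx=f,fy=f,interpolation=cv2.INTER_CUBIC)
R=T[:3,:3];print("cam",-R.T@T[:3,3],"nadir px",K@(R@[0,0,-1])/ (R@[0,0,-1])[2])
r=render(K,T,.5103,.1435,-.6,.100,b,S=8)
r=cv2.resize(r,None,fx=f,fy=f,interpolation=cv2.INTER_CUBIC)
for c in cv2.findContours((r>.5).astype(np.uint8),cv2.RETR_LIST,1)[0]:cv2.polylines(g,[c],True,(0,255,0),1)
cv2.imwrite("pics/ov3.png",g)
```

```text
cam [0.49469075 0.2525207  0.25507486] nadir px [318.23918273 124.36884998   1.        ]
```

View pics/ov3.png

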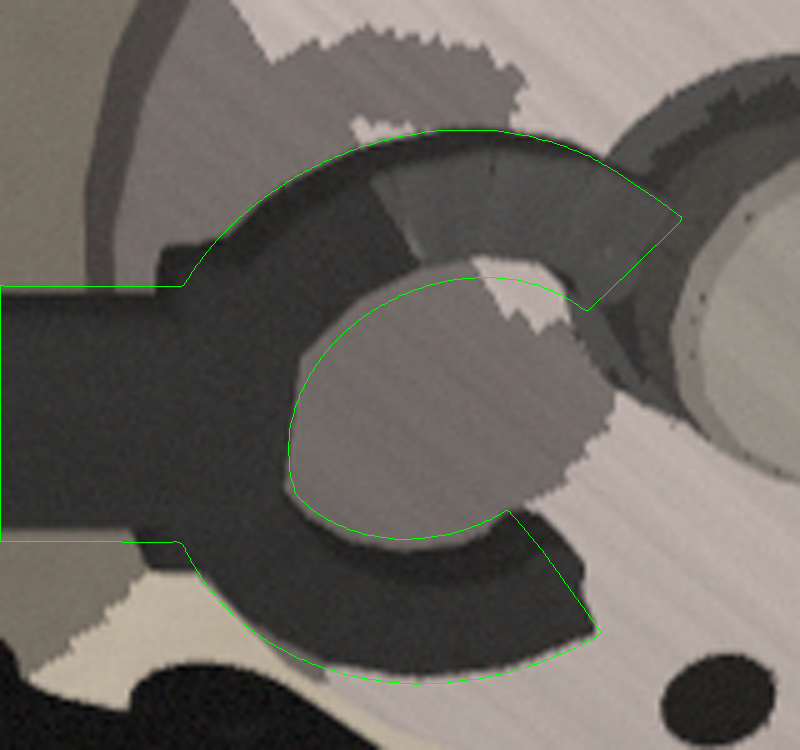

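Run:
```python
from mv import *
a=-.6
for l in(.131,.125,.075):
    plan([.5573-l*np.cos(a),.1128-l*np.sin(a),.090],a)
```

```text
pos [0.449  0.1867 0.1274] jaw -0.599 F [-0.1  0.5 -1. ] t 6.15 open 0.171 q [0.18 0.   2.13 0.   1.01 0.78]
ROW  -0.001 0.001 0.001  0.02 0.01 3.74
pos [0.449  0.1867 0.1274] jaw -0.599 F [-0.1  0.5 -1. ] t 6.15 open 0.171 q [0.18 0.   2.13 0.   1.01 0.78]
ROW  -0.001 0.001 0.001  0.02 0.61 3.74
pos [0.449  0.1867 0.1274] jaw -0.599 F [-0.1  0.5 -1. ] t 6.15 open 0.171 q [0.18 0.   2.13 0.   1.01 0.78]
ROW  -0.001 0.001 0.001  0.01 5.61 3.73
```

Call:
servo_tool --increments "0 0 0 0 0 1.5 0.5; 0 0 0 0 0 3 0.5; 0 0 0 0 0 3.7 0.5; 0 0 0 0 0 3.7 0.5; 0 0 0 0 0 3.7 0.5; 0 0 0 0 0 3.7 0.5"

```text
time: 6.65
eef_pos: [0.4501, 0.1865, 0.0919]
tcp_rot: [0.885, 0.466, 0.0, 0.0]
contact_force: [0.7, -0.4, -1.5]
opening: 0.181
```

Run:
```python
from mv import *
from ov import *
a=-.6
for l in(.105,.075):
    plan([.5573-l*np.cos(a),.1128-l*np.sin(a),.090],a)
p=ctrl.get_state()["eef_pos"]
i=ctrl.camera_info("wrist");im,d=ctrl.read_camera("wrist");K,T=i["camera_matrix"],i["world_to_cam"]
overlay(K,T,im,(p[0]+.075*np.cos(a),p[1]+.075*np.sin(a)),a,p[2]-.0222,(.5573,.1128),(380,215,230,150),3.4,"pics/ov4.png")
W=cloud(K,T,d)
for n,u,v in[("neck",390,297),("armR",470,338),("armL",470,252),("spindle",560,250)]:print(n,W[v,u].round(4))
im,d=ctrl.read_camera("scene");cv2.imwrite("pics/s4.png",cv2.resize(im[200:320,290:460,::-1],None,fx=4.5,fy=4.5,interpolation=cv2.INTER_CUBIC))
```

```text
pos [0.4501 0.1865 0.0919] jaw -0.6 F [ 0.7 -0.4 -1.5] t 6.65 open 0.181 q [0.18 0.06 2.14 0.   0.94 0.78]
ROW  0.001 -0.001 -0.000  -0.03 2.51 0.19
pos [0.4501 0.1865 0.0919] jaw -0.6 F [ 0.7 -0.4 -1.5] t 6.65 open 0.181 q [0.18 0.06 2.14 0.   0.94 0.78]
ROW  0.001 -0.001 -0.000  -0.03 5.51 0.19
neck [0.4802 0.1679 0.0691]
armR [0.5018 0.1246 0.0682]
armL [0.522  0.1683 0.0716]
spindle [0.5615 0.1368 0.0584]
```

View pics/ov4.png

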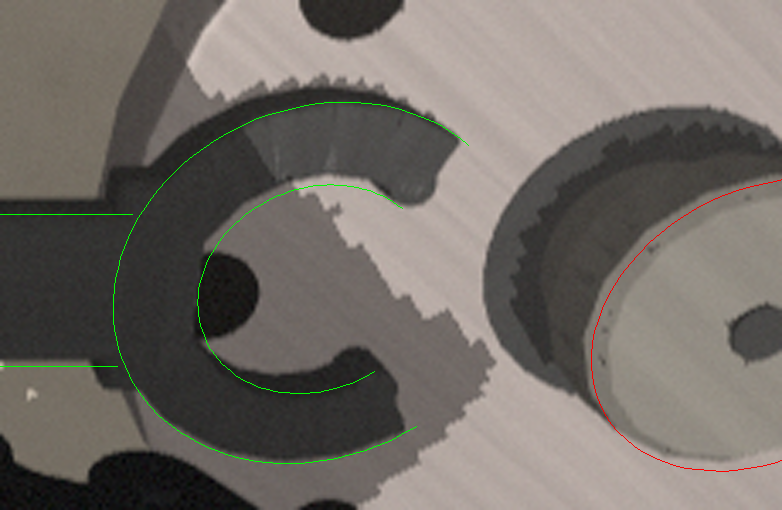

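View pics/s4.png

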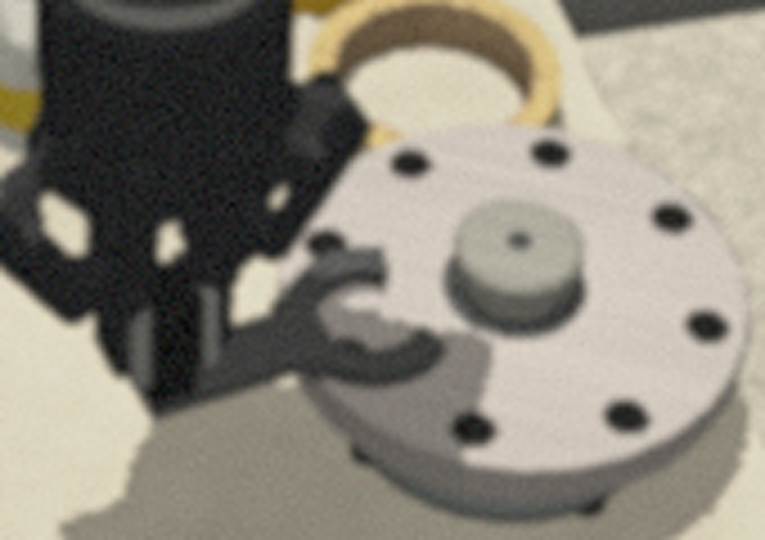

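```bash
cat > avg.py <<'E'
from mv import *
from h import *
def run(n=6,patches=()):
    ps=[];Ws=[]
    for k in range(n):
        ps.append(ctrl.get_state()["eef_pos"]);i=ctrl.camera_info("wrist");im,d=ctrl.read_camera("wrist");Ws.append(cloud(i["camera_matrix"],i["world_to_cam"],d))
    ps=np.array(ps);print("tcp mean",ps.mean(0).round(4),"sd",ps.std(0).round(4))
    W=np.array(Ws)
    for nme,u,v in patches:
        q=W[:,v-3:v+4,u-3:u+4].reshape(-1,3);print(nme,np.median(q,0).round(4),"per-frame z",np.median(W[:,v-3:v+4,u-3:u+4,2],(1,2)).round(4))
    return ps.mean(0),im,i
E
python3 -c "
from avg import *
run(6,[('neck',390,297),('neckback',365,297),('ringL',440,260),('armL',470,256),('ringR',440,340),('armR',470,340),('sp',605,300),('wheel',520,240)])"
```

```text
tcp mean [0.4501 0.1863 0.0919] sd [0.0001 0.0001 0.0002]
neck [0.4803 0.1677 0.0693] per-frame z [0.0696 0.0696 0.0694 0.0692 0.0694 0.0689]
neckback [0.4703 0.1744 0.0692] per-frame z [0.0696 0.0697 0.0694 0.0692 0.0691 0.0688]
ringL [0.5092 0.171  0.0691] per-frame z [0.0694 0.0693 0.0691 0.0691 0.0689 0.0688]
armL [0.5215 0.1649 0.0693] per-frame z [0.0697 0.0696 0.0691 0.0692 0.0691 0.0691]
ringR [0.4887 0.1328 0.0693] per-frame z [0.0696 0.0694 0.0694 0.0693 0.0691 0.0688]
armR [0.5011 0.124  0.0693] per-frame z [0.0694 0.0695 0.0693 0.0691 0.0691 0.0689]
sp [0.5604 0.1174 0.0796] per-frame z [0.0796 0.0795 0.0795 0.0796 0.0796 0.0796]
wheel [0.5476 0.152  0.0576] per-frame z [0.0576 0.0578 0.0575 0.0577 0.0574 0.0574]
```

Call:
servo_tool --increments "0 0 0 0 0 0 0.5; 0 0 0 0 0 0 0.5; 0 0 0 0 0 0 0.5; 0 0 0 0 0 0 0.5; 0 0 0 0 0 0 0.5; 0 0 0 0 0 0 0.5"

```text
time: 7.55
eef_pos: [0.4496, 0.1862, 0.0912]
tcp_rot: [0.885, 0.466, -0.0, -0.0]
contact_force: [0.3, 0.2, -1.0]
opening: 0.18
```

```bash
python3 -c "
from avg import *
p,_,_=run(3,[('neck',390,297),('ringR',440,340),('wheel',520,240)])
plan([.5573-.105*np.cos(.6),.1128+.105*np.sin(.6),.090],-.6)
plan([.5573-.074*np.cos(.6),.1128+.074*np.sin(.6),.090],-.6)"
```

```text
tcp mean [0.4497 0.1862 0.0912] sd [0. 0. 0.]
neck [0.4798 0.1675 0.0686] per-frame z [0.0685 0.0687 0.0687]
ringR [0.4882 0.1326 0.0686] per-frame z [0.0684 0.0686 0.0687]
wheel [0.5468 0.1522 0.0575] per-frame z [0.0576 0.0574 0.0575]
pos [0.4497 0.1862 0.0913] jaw -0.601 F [0.6 0.2 0. ] t 7.7 open 0.181 q [ 0.18  0.06  2.14 -0.    0.94  0.78]
ROW  0.000 0.000 -0.001  0.02 2.53 0.13
pos [0.4497 0.1862 0.0913] jaw -0.601 F [0.6 0.2 0. ] t 7.7 open 0.181 q [ 0.18  0.06  2.14 -0.    0.94  0.78]
ROW  0.000 0.000 -0.001  0.02 5.63 0.13
```

Call:
servo_tool --increments "0 0 0 0 0 0.1 0.5; 0 0 0 0 0.5 0.1 0.5; 0 0 0 0 1 0.1 0.5; 0 0 0 0 1.5 0.1 0.5; 0 0 0 0 2 0.1 0.5; 0 0 0 0 2.5 0.1 0.5; 0 0 0 0 2.5 0.1 0.5; 0 0 0 0 2.5 0.1 0.5; 0 0 0 0 2.5 0.1 0.5"

```text
time: 8.45
eef_pos: [0.4702, 0.172, 0.0901]
tcp_rot: [0.885, 0.466, -0.0, -0.0]
contact_force: [-0.3, -0.6, -0.7]
opening: 0.173
```

```bash
python3 -c "
from avg import *
from ov import overlay
a=-.6
p,im,i=run(2,[('neck',390,297),('ringR',440,340)])
overlay(i['camera_matrix'],i['world_to_cam'],im,(p[0]+.075*np.cos(a),p[1]+.075*np.sin(a)),a,.0680,(.5573,.1128),(380,215,230,150),3.4,'pics/ov5.png')
plan([.5573-.075*np.cos(.6),.1128+.075*np.sin(.6),.090],-.6)"
```

```text
tcp mean [0.4701 0.172  0.0901] sd [0. 0. 0.]
neck [0.5002 0.1532 0.0675] per-frame z [0.0677 0.0672]
ringR [0.5087 0.1184 0.0674] per-frame z [0.0675 0.0673]
pos [0.47   0.1721 0.0901] jaw -0.601 F [ 0.1 -0.4 -1.9] t 8.55 open 0.18 q [0.15 0.09 2.11 0.   0.94 0.75]
ROW  -0.000 0.000 -0.001  0.03 3.05 0.01
```

View pics/ov5.png

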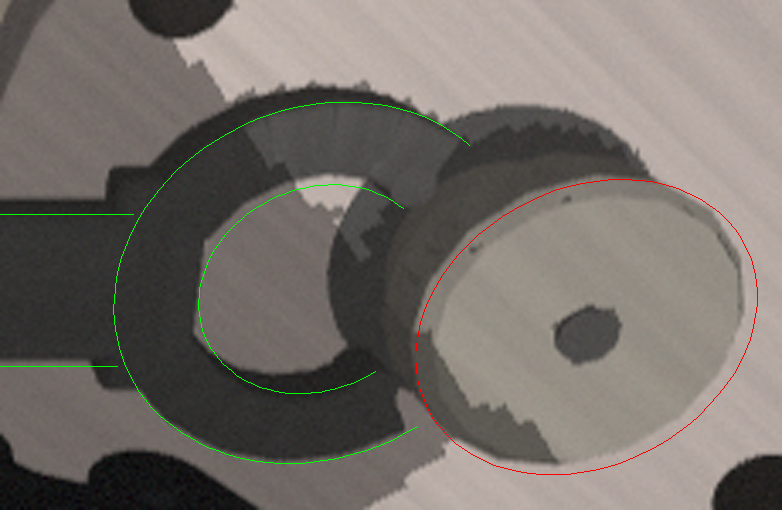

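Call:
servo_tool --increments "0 0 0 0 0.4 0 0.5; 0 0 0 0 0.8 0 0.5; 0 0 0 0 1.2 0 0.5; 0 0 0 0 1.6 0 0.5; 0 0 0 0 1.8 0 0.5; 0 0 0 0 1.8 0 0.5; 0 0 0 0 1.8 0 0.5"

```text
time: 9.13
eef_pos: [0.4824, 0.1632, 0.0891]
tcp_rot: [0.885, 0.466, -0.003, -0.003]
contact_force: [-6.7, 6.3, 0.2]
opening: 0.179
```

```bash
python3 -c "
from avg import *
from ov import overlay
a=-.6
p,im,i=run(1,[('neck',390,297),('ringR',440,340)])
overlay(i['camera_matrix'],i['world_to_cam'],im,(p[0]+.075*np.cos(a),p[1]+.075*np.sin(a)),a,.0680,(.5573,.1128),(380,215,230,150),3.4,'pics/ov6.png')
plan([.5573-.075*np.cos(.6),.1128+.075*np.sin(.6),.090],-.6)"
```

```text
tcp mean [0.4824 0.1632 0.0891] sd [0. 0. 0.]
neck [0.5123 0.1446 0.0662] per-frame z [0.0662]
ringR [0.5208 0.1093 0.0659] per-frame z [0.0659]
pos [0.4824 0.1632 0.0891] jaw -0.602 F [-6.   5.4  0.2] t 9.18 open 0.178 q [0.12 0.12 2.09 0.   0.94 0.72]
ROW  -0.008 0.002 -0.002  0.07 1.52 -0.10
```

View pics/ov6.png

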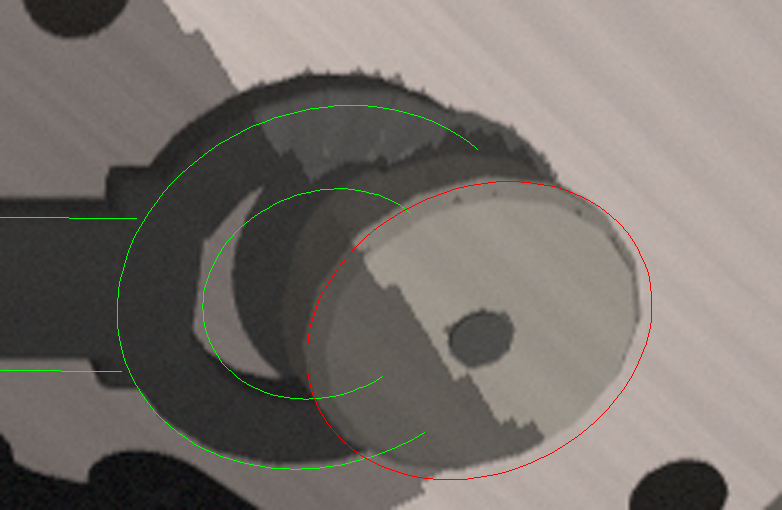

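Call:
servo_tool --increments "0 0 0 0 0.4 -0.1 0.5; 0 0 0 0 0.8 -0.1 0.5; 0 0 0 0 1.1 -0.1 0.5; 0 0 0 0 1.4 -0.1 0.5; 0 0 0 0 1.6 -0.1 0.5; 0 0 0 0 1.6 -0.1 0.5; 0 0 0 0 1.6 -0.1 0.5"

```text
time: 9.77
eef_pos: [0.4962, 0.1544, 0.0913]
tcp_rot: [0.885, 0.466, -0.002, -0.003]
contact_force: [-9.0, 7.9, 4.8]
opening: 0.182
```

```bash
python3 -c "
from avg import *
from ov import overlay
a=-.6
p,im,i=run(1,[('neck',390,297),('ringR',440,340)])
overlay(i['camera_matrix'],i['world_to_cam'],im,(p[0]+.075*np.cos(a),p[1]+.075*np.sin(a)),a,.0680,(.5573,.1128),(380,215,230,150),3.4,'pics/ov7.png')
plan([.5573-.075*np.cos(.6),.1128+.075*np.sin(.6),.090],-.6)"
```

```text
tcp mean [0.4962 0.1544 0.0913] sd [0. 0. 0.]
neck [0.526  0.1358 0.0684] per-frame z [0.0684]
ringR [0.5345 0.101  0.0682] per-frame z [0.0682]
pos [0.4962 0.1544 0.0914] jaw -0.602 F [-9.2  6.8  5.5] t 9.82 open 0.179 q [0.1  0.14 2.06 0.01 0.95 0.7 ]
ROW  -0.008 0.001 -0.002  0.01 -0.10 0.14
```

View pics/ov7.png

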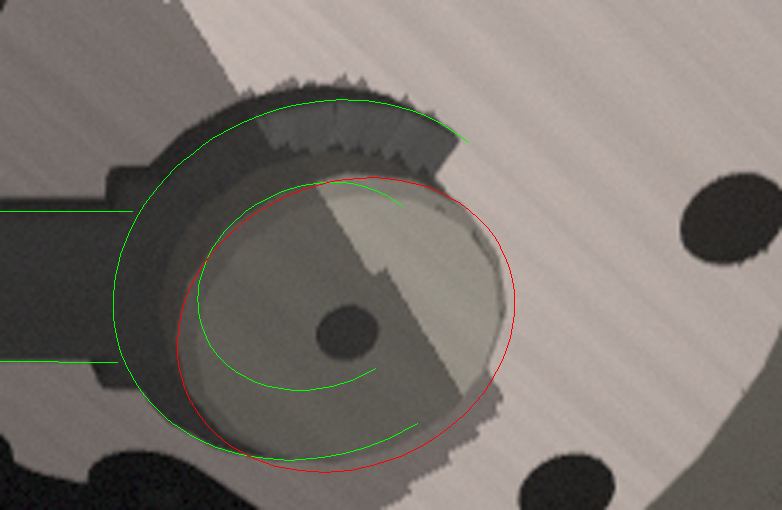

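Call:
servo_tool --increments "0 0 0 0 -0.1 0.05 0.5; 0 0 0 0 -0.2 0.05 0.5; 0 0 0 0 -0.25 0.05 0.5; 0 0 0 0 -0.25 0.05 0.5"

```text
time: 10.15
eef_pos: [0.4959, 0.1546, 0.0909]
tcp_rot: [0.885, 0.466, -0.0, -0.001]
contact_force: [-4.5, 3.0, 2.3]
opening: 0.178
```

```bash
python3 -c "
from avg import *
a=-.6
p,im,i=run(2,[('neck',390,297),('ringR',440,340)])
plan([.5573-.075*np.cos(.6),.1128+.075*np.sin(.6),.090],-.6)
im,d=ctrl.read_camera('scene');cv2.imwrite('pics/s8.png',cv2.resize(im[200:320,310:480,::-1],None,fx=4.5,fy=4.5,interpolation=cv2.INTER_CUBIC))"
```

```text
tcp mean [0.4959 0.1546 0.0909] sd [0. 0. 0.]
neck [0.526  0.136  0.0682] per-frame z [0.0683 0.0681]
ringR [0.5344 0.1011 0.0682] per-frame z [0.0681 0.0683]
pos [0.4959 0.1546 0.0909] jaw -0.602 F [-4.2  2.7  1.1] t 10.25 open 0.181 q [0.11 0.13 2.07 0.   0.94 0.71]
ROW  -0.002 0.000 -0.002  0.02 -0.07 0.09
```

View pics/s8.png

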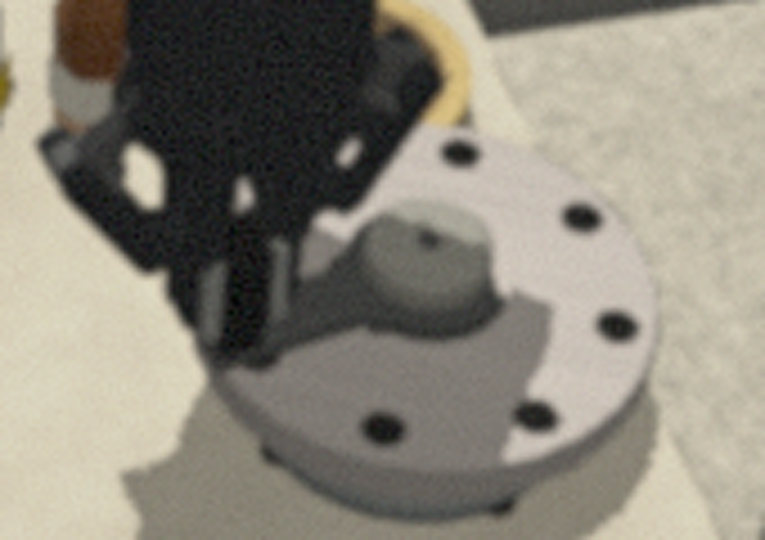

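Call:
servo_tool --increments "0 0 0 0 -0.1 0.05 0.5; 0 0 0 0 -0.2 0.05 0.5; 0 0 0 0 -0.3 0.05 0.5; 0 0 0 0 -0.3 0.05 0.5; 0 0 0 0 -0.3 0.05 0.5"

```text
time: 10.72
eef_pos: [0.4947, 0.1556, 0.0906]
tcp_rot: [0.885, 0.466, 0.001, 0.001]
contact_force: [0.1, -0.9, -0.4]
opening: 0.18
```

Call:
servo_tool --increments "0 0 0 0 -0.1 0.05 0.5; 0 0 0 0 -0.2 0.05 0.5; 0 0 0 0 -0.2 0.05 0.5; 0 0 0 0 -0.2 0.05 0.5"

```text
time: 11.05
eef_pos: [0.4942, 0.1562, 0.0906]
tcp_rot: [0.885, 0.466, 0.002, 0.002]
contact_force: [3.5, -3.1, -1.0]
opening: 0.18
```

Call:
servo_tool --increments "0 0 0 0 0.1 0 0.5; 0 0 0 0 0.2 0.1 0.5; 0 0 0 0 0.2 0.1 0.5; 0 0 0 0 0.2 0.1 3.5; 0 0 0 0 0.2 0.1 3.5; 0 0 0 0 0.2 0.1 3.5; 0 0 0 0 0.2 0.1 3.5; 0 0 0 0 0.2 0.1 3.5"

```text
time: 11.72
eef_pos: [0.4934, 0.1561, 0.0885]
tcp_rot: [0.885, 0.466, -0.0, -0.0]
contact_force: [0.6, -0.3, 0.7]
opening: 0.416
```

Call:
servo_tool --increments "0 0 0 0 0 -0.7 3.5; 0 0 0 0 0 -1.5 3.5; 0 0 0 0 0 -3 3.5; 0 0 0 0 0 -5 3.5; 0 0 0 0 0 -8 3.5; 0 0 0 0 0 -11 3.5; 0 0 0 0 0 -13 3.5; 0 0 0 0 0 -14 3.5"

```text
time: 12.38
eef_pos: [0.4955, 0.1562, 0.2338]
tcp_rot: [0.885, 0.466, 0.003, 0.001]
contact_force: [0.1, 0.3, -0.1]
opening: 0.414
```

```bash
python3 -c "
from avg import *
print(ctrl.get_state()['eef_pos'],ctrl.get_state()['contact_force'])
for n in('scene','wrist'):
  i=ctrl.camera_info(n);im,d=ctrl.read_camera(n);cv2.imwrite(f'pics/{n}9.png',im[:,:,::-1]);np.savez(f'pics/{n}9.npz',im=im,d=d,K=i['camera_matrix'],T=i['world_to_cam'])
  if n=='scene':cv2.imwrite('pics/s9.png',cv2.resize(im[200:320,310:480,::-1],None,fx=4.5,fy=4.5,interpolation=cv2.INTER_CUBIC))"
```

```text
[0.49552298 0.15623636 0.23375355] [ 0.07625169  0.30018514 -0.11093174]
```

View pics/s9.png

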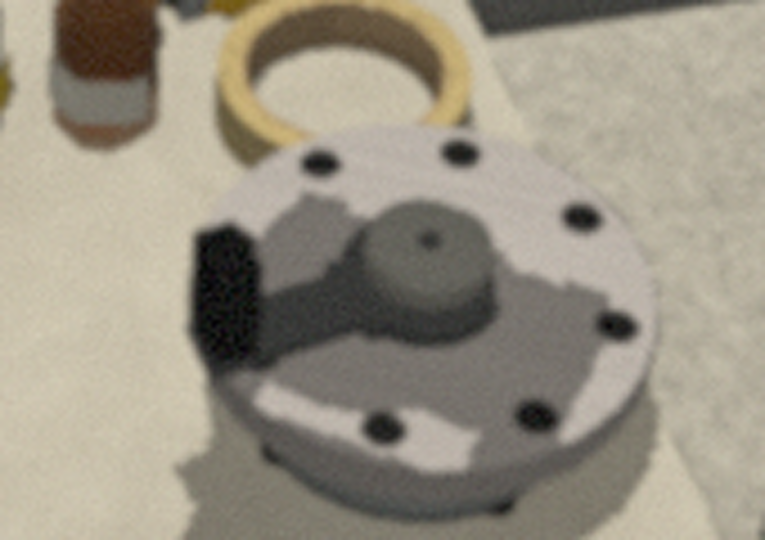

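View pics/wrist9.png

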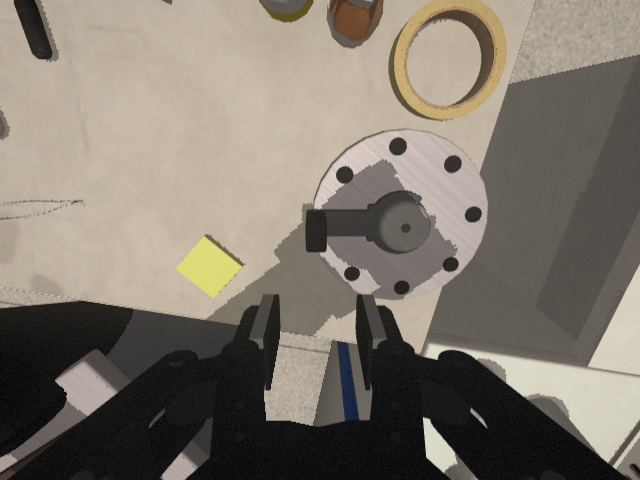

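```bash
python3 -c "
from avg import *
t=np.load('pics/wrist9.npz');W=cloud(t['K'],t['T'],t['d'])
for n,u,v in [('neck',340,222),('neck2',358,222),('ring',374,223),('tab',316,222),('sp',400,225),('wheel',430,270),('wheel2',450,190)]:
  print(n,np.median(W[v-2:v+3,u-2:u+3].reshape(-1,3),0).round(4))
"
```

```text
neck [0.5135 0.1442 0.0656]
neck2 [0.5265 0.1351 0.0655]
ring [0.5378 0.1264 0.0657]
tab [0.5017 0.1645 0.1036]
sp [0.555  0.1174 0.0796]
wheel [0.5573 0.0544 0.0575]
wheel2 [0.6085 0.1117 0.0574]
```

```bash
python3 -c "
from fit import *
out=[]
for n,b in (('wrist',(295,185,140,90)),('scene',(345,235,80,60))):
  t=np.load(f'pics/{n}9.npz');f=560//b[2]
  g=cv2.resize(t['im'][b[1]:b[1]+b[3],b[0]:b[0]+b[2],::-1],None,fx=f,fy=f,interpolation=cv2.INTER_CUBIC)
  r=cv2.resize(render(t['K'],t['T'],.5573,.1128,-.6,.062,b,S=8),None,fx=f,fy=f)
  for c in cv2.findContours((r>.5).astype(np.uint8),cv2.RETR_LIST,1)[0]:cv2.polylines(g,[c],True,(0,255,0),1)
  cv2.imwrite(f'pics/fin_{n}.png',g)
"
```

```text
(no output)
```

View pics/fin_wrist.png

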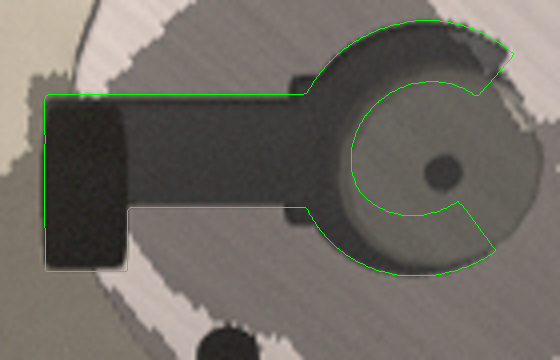

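View pics/fin_scene.png

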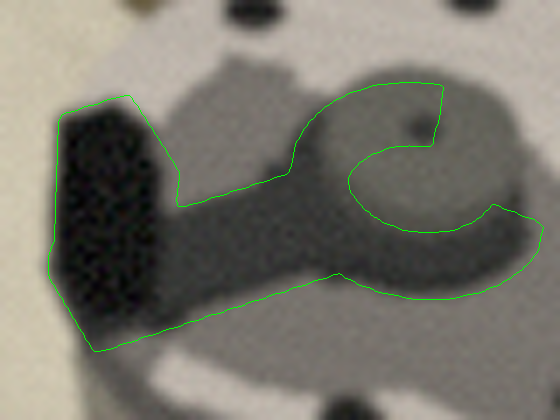

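The outline of a clip seated on the axis matches the wrist view within about 1 mm. In the scene view it is about 1–2 mm off, which is within the calibration error. I'm handing the job in.

```bash
python3 -c "
from plant import ctrl
print(ctrl.get_state()['time'],ctrl.sign_off())"
```

```text
the job is handed in; nothing more can be done
12.4833 None
```

The clip is seated in the spindle groove and released, and I handed the job in at 12.5 s. The sign-off gave no verdict.

**What I did:** I pressed the wheel home with the shut fingers at about 12 N. Then I picked up the clip by its tab, pushed it sideways into the groove and let go. The arm was raised clear before the hand-in.

**Last checks:**
- **Wheel:** its top measured 57.5 mm above the bench, against 58 mm when home.
- **Snap:** before release, the clip held against a pull of about 4.6 N.
- **Clip height:** after release the clip lies level. Its top is at about 66 mm, so its eye is about 2 mm below the groove's mid-height, within the 5 mm allowed.
- **Clip position:** the wrist view puts the eye within about 1 mm of the spindle axis. The scene view differs from it by about 1–2 mm, roughly the calibration error.
- **Bystanders:** I kept clear of the tape roll and the pad, and they look unmoved in the last picture. I did not measure their positions again.

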